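# Put three glass castings back on their own boards

## Task

The three frosted-glass castings stand on each other's plywood boards: set each one upright in the middle of the board shaped like its own foot (round on round, square on square, oblong on oblong), with the square and the oblong one turned to line up with their boards' edges. To make room, first set one of them down on the empty slatted rack and let go of it there, and clear the rack again by the end. It is glass, so set it down gently without dropping it, never tip it or knock one casting against another, and leave the tape measure, the rubbing stone and the jar where they are.

Things in the scene. Friction and masses are not known exactly. Their poses are not given: they have to be found in the camera images.
- round_glass: Frosted-glass spool, about 0.5 kg, 94 mm high. Round foot 84 mm in diameter and 14 mm thick, stem 40 mm thick, round cap 60 mm in diameter between 76 and 94 mm above the underside: grip it by the cap. Origin: centre of the underside, z up its axis. Starts on the square board.
- square_glass: Frosted-glass casting, about 0.48 kg, 78 mm high. Square foot 76 x 76 mm, 16 mm thick, stem 36 mm square, square cap 52 x 52 mm between 60 and 78 mm above the underside: grip it by a pair of parallel sides of the cap. Origin: centre of the underside, z up, x and y square to its sides. Starts on the oblong board.
- oblong_glass: Frosted-glass casting, about 0.52 kg, 88 mm high. Oblong foot 110 mm (along x) by 54 mm (along y), 16 mm thick, stem 66 x 24 mm, oblong cap 84 mm (x) by 40 mm (y) between 70 and 88 mm above the underside: grip it across the 40 mm width of the cap. Origin: centre of the underside, z up. Starts on the round board.
- round_board: Fixed round plywood board, 124 mm in diameter, 12 mm thick, flat with no rim. Origin: centre of the underside, on the table; its top is 12 mm higher.
- square_board: Fixed square plywood board, 110 x 110 mm, 12 mm thick, flat with no rim. Origin: centre of the underside, on the table; x and y square to its sides.
- oblong_board: Fixed oblong plywood board, 140 mm (along x) by 90 mm (along y), 12 mm thick, flat with no rim. Origin: centre of the underside, on the table.
- drain_rack: Fixed low slatted wooden rack, 120 mm (x) by 110 mm (y), 20 mm high, five slats along x; empty at the start, the free spot. Origin: centre of the underside, on the table; things stand on its top, 20 mm higher.
- tape_measure: Yellow tape measure standing loose on the table, 70 x 38 x 62 mm high, a bystander. Origin: centre of the underside.
- rubbing_stone: Grey abrasive stick lying loose on the table, 100 mm (x) by 25 x 25 mm, a bystander. Origin: centre of the underside.
- jar: Small amber closed jar with a steel cap, 56 mm in diameter, 70 mm high, loose, a bystander. Origin: centre of the underside.

How it is judged:
By the outcome, as a careful person would: the job done as asked, in the order asked, and still so for the second after the job is handed in, with the robot touching nothing.
It also fails if it takes over 120 s, if anything falls off the work surface, if the arm or the gripper's body presses on something with over 40 N, if the wrist force passes 120 N, or if a joint passes its speed limit or range.

## Robot

A 7-joint arm with a two-finger parallel gripper is mounted at the origin on the work surface. World frame = base frame: x ahead of the robot, y to its left, z up, the work surface at z = 0. Lengths are in m, angles in rad, forces in N, time in s.
With the tool pointing down it reaches from about 0.4 to 0.85 m from the base axis. Payload 10.4 kg.
Tool frame: the origin (TCP) lies on the centre line of the jaws, within the pads' length; the fingertips stand 17 mm ahead of it and the grasp point (between the pads) lies 2 mm behind it; z points along the fingers, y is the line along which they close (so a half turn about z gives the same grasp; the last joint's range is limited). The gripper opens to 85 mm and grips with 20 to 120 N. Pads are 22 mm wide; open, the fingers measure 114 mm over their backs; the gripper's body (76 mm by 85 mm) begins 54 mm behind the grasp point. The pads swing forward as they close: fully open they stand 13 mm farther back than shut.
Start: joints at [1.103, 0.332, -0.065, 1.46, 0.022, 1.35, -0.088], TCP at [0.269, -0.564, 0.227] pointing down, gripper open.
Joint ranges: [-2.6, 2.6], [-0.5, 2.12], [-1.47, 1.34], [0.16, 2.42], [-1.27, 4.41], [0.06, 2.06], [-2.6, 2.6]. Speed limits (rad/s): [2.22, 2.22, 2.79, 2.79, 3.14, 3.14, 3.14].

## Interface

Orientations are given as a unit quaternion [x, y, z, w].
In Python, from workcell import get_obs, optics, job gives the robot as it stands. The module is installed in compiled form; this text tells all that it offers.
- The arm moves only by the tool send_rows, never from a script. Its argument "plan" is a list that holds one entry, the list of rows, each a list of 7 numbers: the turn, a rotation vector about the tool's x, y, z in units of 1.5 rad (1.0 is 1.5 rad), then the shift along the tool's x, y, z in units of 20 cm (1.0 is 20 cm), then the opening, from 0 (shut) to 1 (fully open). A call has 1 to 20 rows; each row shifts and turns the commanded pose from where the row before left it, along the tool's axes as they then stand; what a row does not reach is not made up. A row lasts 1/12 s, in which the tool goes at most 41.7 mm and 7.16 degrees, less where a joint would pass 70% of its speed; a pose out of reach is approached as far as the arm can. A call with a number of a shift or a turn outside -1 to 1 is refused whole. A call with a gripper value outside its range is refused whole. The fingers move at their own pace and stop on an object; "squeeze" is the grip in N (left out, the last holds). Time passes only in rows, so rows that do not move let the fingers close. It gives the time, the measured TCP pose, the force, the opening and the grip force at its end, in the units of the state.
- get_obs(): the state, without advancing time (a new reading comes with each control period).
- optics.camera(name): name is "scene" or "top"; returns the picture (480x640x3 uint8, red, green, blue); there is no depth.
- optics.get_calibration(name): a dict with "intrinsics" (3x3 intrinsics, pixels), "world_from_camera" (4x4, takes a point from camera to world coordinates). Camera axes: x right, y up, looking along -z (the intrinsics and any distortion apply to the point x, -y, -z); pixel columns grow to the right and rows downward; lengths in m; the calibration is good to about 2 mm. A picture is of the moment at which its call begins. get_calibration takes no time and is no camera call.
- job.hand_in(): hands the job in; it is judged then, once.
The state is a dict: "clock": time; "joint_pos": joint angles; "joint_velocities": joint speeds; "tau": joint torques, N m; "position": TCP position; "ee_rot": TCP orientation; "ft_force": force on the tool from outside, world axes, zero at the start; "torque": the same for the moment, N m; "grip_width": opening from 0.0 (shut) to 1.0 (fully open); "grasp_force": force on a finger pad.
Only numpy, scipy, OpenCV 4.12 (cv2) and the standard library are available. Lean on these libraries where they do the work, as an engineer would, in place of code of your own. Each camera call takes 0.05 s, during which the arm holds its last target. There are 200 camera calls.

## Working session

There is one attempt and no reset: what is moved stays moved. The work goes in short steps, Python scripts to look and compute and a tool call to move; the robot and the scene stay as the last step left them, time stands still between calls to the robot, and variables do not carry over. Pictures are saved under pics/ and viewed, at most 14 in all, crops included, and the job is handed in when it is done.

Besides the shell and the picture viewer there is one more tool, called after "Request:" as name([rows], argument=value, ...), one row to a line, values as JSON. send_rows: Moves the arm, as the interface text tells. Its arguments: {"type":"object","properties":{"plan":{"type":"array"},"squeeze":{"type":"number"}},"required":["plan"]}

```bash
mkdir -p pics; python3 - <<'E'
from workcell import get_obs, optics
import cv2,numpy as np
np.set_printoptions(precision=4,suppress=True)
o=get_obs(); print(o)
for n in("scene","top"):
    im=optics.camera(n); cv2.imwrite(f"pics/{n}0.png",im[:,:,::-1]); c=optics.get_calibration(n); print(n,c)
E
```

```text
{'clock': 0.0, 'joint_pos': array([ 1.1034,  0.3329, -0.0647,  1.461 ,  0.0216,  1.3499, -0.0885]), 'joint_velocities': array([ 0.0007, -0.001 ,  0.0009, -0.0013, -0.0015, -0.0008, -0.0003]), 'tau': array([  0.0011, -62.5446,   0.0498, -39.1607,   0.0161,   0.0099,
         0.    ]), 'position': array([ 0.2687, -0.5638,  0.2264]), 'ee_rot': array([ 0.9754,  0.2206, -0.0002, -0.0007]), 'ft_force': array([-1.7781,  0.256 ,  0.1423]), 'torque': array([-0.0083,  0.0376,  0.012 ]), 'grasp_force': 0.0, 'grip_width': 1.0045656272616805}
scene {'intrinsics': array([[622.6988,   0.    , 321.326 ],
       [  0.    , 622.6988, 248.3135],
       [  0.    ,   0.    ,   1.    ]]), 'world_from_camera': array([[ 0.7556, -0.52  ,  0.3983,  0.9981],
       [ 0.655 ,  0.5962, -0.4642, -0.5539],
       [ 0.0039,  0.6117,  0.7911,  0.9665],
       [ 0.    ,  0.    ,  0.    ,  1.    ]])}
top {'intrinsics': array([[609.2018,   0.    , 329.7962],
       [  0.    , 609.2018, 240.7574],
       [  0.    ,   0.    ,   1.    ]]), 'world_from_camera': array([[ 0.0048,  0.9971, -0.0754,  0.4345],
       [-1.    ,  0.0044, -0.0062, -0.0242],
       [-0.0059,  0.0755,  0.9971,  1.3338],
       [ 0.    ,  0.    ,  0.    ,  1.    ]])}
```

View pics/scene0.png

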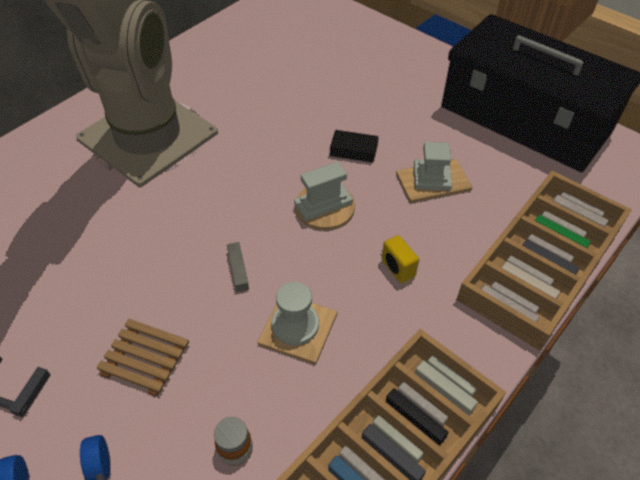

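View pics/top0.png

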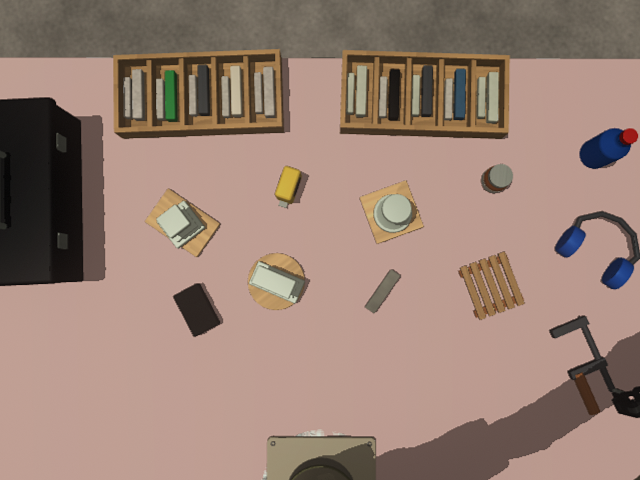

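The scene view shows the round casting at (293,312) on the square board, the square one at (434,168) on the oblong board and the oblong one at (325,192) on the round board; the rack at (145,355) is empty. In the top view they are at (393,210), (180,222) and (277,282), and the rack at (492,286). The jar is at (497,178), the tape at (288,185) and the stone at (382,290).

```bash
python3 - <<'E'
import cv2,numpy as np
t=cv2.imread("pics/top0.png");s=cv2.imread("pics/scene0.png")
def crop(im,c,w=40): 
    x,y=c; return cv2.resize(im[y-w:y+w,x-w:x+w],(266,266),interpolation=cv2.INTER_CUBIC)
A=np.hstack([crop(t,c) for c in((393,210),(182,222),(277,282))])
B=np.hstack([crop(s,c,45) for c in((298,318),(434,170),(325,197))])
cv2.imwrite("pics/crops.png",np.vstack([A,B]))
hsv=cv2.cvtColor(t,cv2.COLOR_BGR2HSV);h2=cv2.cvtColor(s,cv2.COLOR_BGR2HSV)
for n,im,pts in(("t",hsv,[(397,208),(381,222),(372,205),(177,220),(195,225),(160,205),(277,281),(260,300),(293,295),(491,285),(440,300)]),("s",h2,[(293,296),(310,322),(285,345),(436,152),(425,178),(410,182),(325,175),(330,208),(340,218),(145,355),(200,300)])):
    for p in pts: print(n,p,im[p[1],p[0]])
E
```

```text
t (397, 208) [ 38  30 188]
t (381, 222) [ 38  32 151]
t (372, 205) [ 18 115 206]
t (177, 220) [ 37  29 203]
t (195, 225) [ 32  33 102]
t (160, 205) [ 17 119 200]
t (277, 281) [ 37  28 204]
t (260, 300) [ 17 117 192]
t (293, 295) [35 33 99]
t (491, 285) [ 16 128 149]
t (440, 300) [  8  61 189]
s (293, 296) [ 42  25 154]
s (310, 322) [ 40  25 124]
s (285, 345) [ 17 105 100]
s (436, 152) [ 39  27 151]
s (425, 178) [48 15 85]
s (410, 182) [ 17 118 171]
s (325, 175) [ 46  18 152]
s (330, 208) [39 22 80]
s (340, 218) [ 16 119 176]
s (145, 355) [ 16 130 137]
s (200, 300) [  3  54 165]
```

View pics/crops.png

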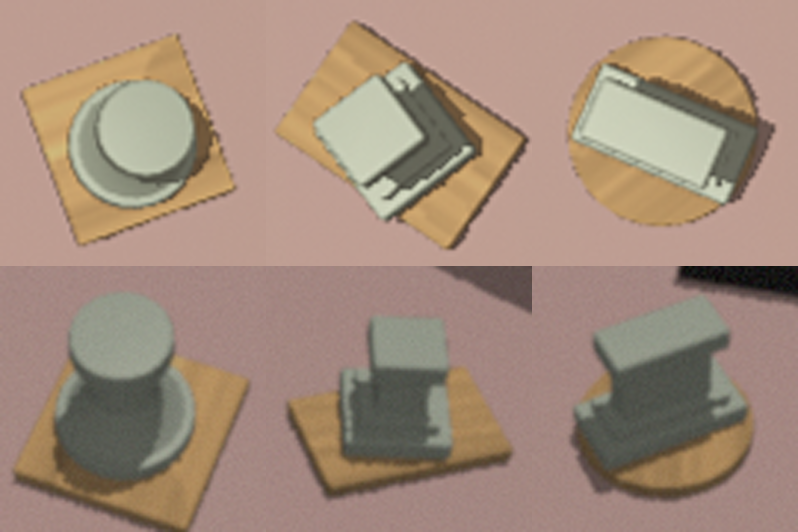

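The crops show every cap's top face as a clear bright patch and all the board corners visible. Next: masks, then rays from the two views.

```bash
cat > vis.py <<'E'
import cv2,numpy as np
from workcell import get_obs, optics
np.set_printoptions(precision=4,suppress=True)
U=4
def grab(n,tag=None):
    im=optics.camera(n)[:,:,::-1].copy()
    if tag: cv2.imwrite(f"pics/{n}{tag}.png",im)
    return im
def ray(n,uv):
    c=optics.get_calibration(n);K=c["intrinsics"];T=c["world_from_camera"]
    p=np.c_[np.atleast_2d(uv),np.ones(len(np.atleast_2d(uv)))]@np.linalg.inv(K).T
    d=(p*[1,-1,-1])@T[:3,:3].T
    return T[:3,3],d
def onplane(n,uv,z):
    o,d=ray(n,uv); return (o+d*((z-o[2])/d[:,2])[:,None])[:,:2]
def tri(u1,u2):
    o1,d1=ray("top",u1);o2,d2=ray("scene",u2);d1,d2=d1[0],d2[0]
    A=np.c_[d1,-d2];s=np.linalg.lstsq(A,o2-o1,rcond=None)[0]
    a=o1+s[0]*d1;b=o2+s[1]*d2
    return (a+b)/2,np.linalg.norm(a-b)
def blob(im,c,w,lo,hi,openk=0):
    """largest masked contour in a window, full-res pixel coordinates"""
    x,y=int(c[0]),int(c[1]);x0,y0=max(x-w,0),max(y-w,0)
    q=cv2.resize(im[y0:y+w,x0:x+w],None,fx=U,fy=U,interpolation=cv2.INTER_CUBIC)
    m=cv2.inRange(cv2.cvtColor(q,cv2.COLOR_BGR2HSV),lo,hi)
    if openk: m=cv2.morphologyEx(m,cv2.MORPH_OPEN,cv2.getStructuringElement(cv2.MORPH_ELLIPSE,(openk,openk)))
    cs=cv2.findContours(m,cv2.RETR_EXTERNAL,cv2.CHAIN_APPROX_NONE)[0]
    cs=[k for k in cs if cv2.contourArea(k)>150]
    k=max(cs,key=cv2.contourArea) if openk else np.vstack(cs)
    k=cv2.convexHull(k)[:,0].astype(float)
    return (k+0.5)/U-0.5+[x0,y0]
def rect(P):
    (c,s,a)=cv2.minAreaRect((P*1000).astype(np.float32))
    if s[0]<s[1]: s=s[::-1];a+=90
    return np.array(c)/1000,np.array(s),(a+90)%180-90   # centre m, long/short mm, angle of long side deg
def circ(P):
    (c,r)=cv2.minEnclosingCircle((P*1000).astype(np.float32)); 
    e=cv2.fitEllipse((P*1000).astype(np.float32)); return np.array(e[0])/1000,np.array(e[1])
WOOD=((11,85,50),(24,255,255))
E
python3 - <<'E'
from vis import *
t=cv2.imread("pics/top0.png");s=cv2.imread("pics/scene0.png")
W={"squareB":((393,212),(298,325)),"oblongB":((182,222),(434,178)),"roundB":((277,282),(325,205)),"rack":((492,286),(145,355))}
for k,(a,b) in W.items():
    z=.02 if k=="rack" else .012
    A=blob(t,a,44,*WOOD);B=blob(s,b,52,*WOOD)
    f=circ if k=="roundB" else rect
    print(k,"top",*f(onplane("top",A,z)),"scene",*f(onplane("scene",B,z)))
C={"round":((396,209),(294,300),30,.106,170,135),"square":((177,220),(436,155),30,.09,190,128),"oblong":((277,281),(325,177),30,.1,190,128)}
for k,(a,b,w,z,v1,v2) in C.items():
    A=blob(t,a,w,(28,12,v1),(60,70,255),31);B=blob(s,b,w,(28,8,v2),(75,70,255),31)
    f=circ if k=="round" else rect
    print(k,"top",*f(onplane("top",A,z)),"scene",*f(onplane("scene",B,z)))
    cen=lambda P:[np.array(cv2.minAreaRect(P.astype(np.float32))[0])]
    def cen(P):
        M=cv2.moments(P.astype(np.float32));return [[M["m10"]/M["m00"],M["m01"]/M["m00"]]]
    print("   tri",*tri(cen(A),cen(B)))
for k,a,lo,hi in(("tape",(288,185),(20,150,60),(32,255,255)),("stone",(382,290),(15,10,40),(60,90,170)),("jar",(497,178),(20,10,60),(80,90,255))):
    A=blob(t,a,26,lo,hi,9);print(k,*rect(onplane("top",A,{"tape":.062,"stone":.025,"jar":.07}[k])))
E
```

```text
squareB top [ 0.5989 -0.1497] [111.1043 111.0244] -69.51315498352051 scene [ 0.6009 -0.1543] [113.9286 110.812 ] -69.65741539001465
oblongB top [0.5734 0.3068] [142.0924  91.2955] 56.122100830078125 scene [0.5764 0.3011] [143.0005  97.0529] 56.047271728515625
roundB top [0.4465 0.1004] [123.4237 124.3946] scene [0.4488 0.0952] [122.7985 131.1956]
rack top [ 0.4392 -0.3626] [120.4044 110.3037] 20.130313873291016 scene [ 0.4431 -0.3715] [122.3026 111.8612] 20.28814125061035
round top [ 0.5947 -0.1511] [55.7506 56.086 ] scene [ 0.5955 -0.154 ] [55.9928 56.4754]
   tri [ 0.5946 -0.1521  0.1022] 0.0015551755897096362
square top [0.5685 0.3078] [47.4833 47.2704] -51.86074447631836 scene [0.5694 0.3037] [48.5874 48.5008] -52.63829803466797
   tri [0.5682 0.3083 0.0858] 0.0016991434640367996
oblong top [0.4446 0.0983] [79.4409 35.0458] 67.22438049316406 scene [0.4456 0.0948] [80.1211 36.4603] 66.9256820678711
   tri [0.4438 0.0979 0.0962] 0.002160518864460904
tape [0.6504 0.0732] [72.4226 40.3952] -17.383712768554688
stone [ 0.4267 -0.129 ] [98.8529 25.0267] -34.73971176147461
jar [ 0.6689 -0.3728] [49.5563 48.5158] -75.65985488891602
```

```bash
cat > go.py <<'E'
import sys,numpy as np
from workcell import get_obs
from scipy.spatial.transform import Rotation as R
# usage: go.py x y z psi_deg(direction of tool y); prints remaining move in tool axes/units
o=get_obs();M=R.from_quat(o["ee_rot"]).as_matrix()
t=np.array(list(map(float,sys.argv[1:4])));psi=np.radians(float(sys.argv[4]))
y=np.array([np.cos(psi),np.sin(psi),0]);z=np.array([0,0,-1.]);x=np.cross(y,z)
G=np.c_[x,y,z]
d=t-o["position"]
np.set_printoptions(precision=4,suppress=True)
print("t",round(o["clock"],2),"pos",o["position"],"psi",np.degrees(np.arctan2(M[1,1],M[0,1])).round(2),"F",o["ft_force"],"grip",round(o["grip_width"],3),round(o["grasp_force"],1))
print("turn units",R.from_matrix(M.T@G).as_rotvec()/1.5,"shift before turn",M.T@d/.2,"shift after turn",G.T@d/.2, "j7",o["joint_pos"][6].round(2))
E
python3 - <<'E'
from vis import *
# board height check: triangulate matching board corners seen as hull extremes
t=cv2.imread("pics/top0.png");s=cv2.imread("pics/scene0.png")
def quad(P):
    e=cv2.approxPolyN(P.astype(np.float32).reshape(-1,1,2),4) if hasattr(cv2,"approxPolyN") else None
    return e.reshape(-1,2).astype(float)
for k,a,b,z in(("squareB",(393,212),(298,325),.012),("oblongB",(182,222),(434,178),.012),("rack",(492,286),(145,355),.02)):
    A=quad(blob(t,a,44,*WOOD));B=quad(blob(s,b,52,*WOOD))
    pa=onplane("top",A,z);pb=onplane("scene",B,z)
    for i in range(4):
        j=np.argmin(np.linalg.norm(pb-pa[i],axis=1));print(k,*tri([A[i]],[B[j]]))
E
```

```text
squareB [ 0.5663 -0.2234  0.0045] 0.0027255523995969705
squareB [ 0.5255 -0.1246 -0.0244] 0.01338476162031798
squareB [ 0.631  -0.0751  0.0315] 0.006634951002666379
squareB [ 0.6707 -0.1841  0.0032] 0.0026346656730385468
oblongB [0.5723 0.2237 0.0015] 0.000638302806293583
oblongB [0.495  0.2735 0.008 ] 0.0029504103208054487
oblongB [0.5753 0.3911 0.0091] 0.0016060314027509744
oblongB [0.6527 0.3434 0.0012] 6.78382567608682e-05
rack [ 0.3996 -0.4415  0.008 ] 0.006511192653726873
rack [ 0.3616 -0.3361  0.01  ] 0.004864648058700712
rack [ 0.476  -0.2936  0.0088] 0.0033939100769589856
rack [ 0.5144 -0.399   0.0065] 0.0038873173641711663
```

Request:
send_rows([
  [[0,0,0,0.04,-0.02,0,1],[0,0,0,0.08,-0.04,0,1],[0,0,0,0.12,-0.06,0,1],[0,0,0,0.14,-0.07,0,1],[0,0,0,0.14,-0.07,0,1],[0,0,0,0.14,-0.07,0,1],[0,0,0,0.14,-0.07,0,1],[0,0,0,0.14,-0.07,0,1],[0,0,0,0.14,-0.07,0,1],[0,0,0,0.14,-0.07,0,1],[0,0,0,0.14,-0.07,0,1],[0,0,0,0.14,-0.07,0,1],[0,0,0,0.14,-0.07,0,1],[0,0,0,0.14,-0.07,0,1],[0,0,0,0.14,-0.07,0,1],[0,0,0,0.14,-0.07,0,1],[0,0,0,0.14,-0.07,0,1],[0,0,0,0.11,-0.05,0,1],[0,0,0,0.05,-0.01,0,1],[0,0,0,0,0,0,1]],
])

```text
clock: 1.77
position: [0.5963, -0.1484, 0.2268]
ee_rot: [0.975, 0.223, 0.0, -0.001]
ft_force: [-0.2, -0.8, -0.4]
grip_width: 1.0
grasp_force: 0.0
```

Request:
send_rows([
  [[0,0,0,-0.013,0.009,0.04,1],[0,0,0,0,0,0.08,1],[0,0,0,0,0,0.08,1],[0,0,0,0,0,0.08,1],[0,0,0,0,0,0.08,1],[0,0,0,0,0,0.08,1],[0,0,0,0,0,0.08,1],[0,0,0,0,0,0.06,1],[0,0,0,0,0,0.04,1],[0,0,0,0,0,0.03,1],[0,0,0,0,0,0.014,1],[0,0,0,0,0,0,1],[0,0,0,0,0,0,1]],
])

```text
clock: 2.85
position: [0.5939, -0.1546, 0.095]
ee_rot: [0.975, 0.221, 0.0, 0.0]
ft_force: [0.2, 0.5, 0.5]
grip_width: 0.996
grasp_force: 0.0
```

```bash
python3 go.py 0.5947 -0.1511 0.094 -64.5; python3 - <<'E'
from vis import *
s=grab("scene");t=grab("top")
cv2.imwrite("pics/grasp1.png",np.hstack([cv2.resize(s[230:370,210:370],(400,350)),cv2.resize(t[140:280,320:480],(400,350))]))
E
```

```text
t 2.85 pos [ 0.5939 -0.1546  0.095 ] psi -64.52 F [0.1716 0.5472 0.468 ] grip 0.996 0.0
turn units [ 0.0004 -0.0004 -0.0002] shift before turn [ 0.011  -0.0141  0.005 ] shift after turn [ 0.011  -0.0141  0.005 ] j7 -1.07
```

View pics/grasp1.png

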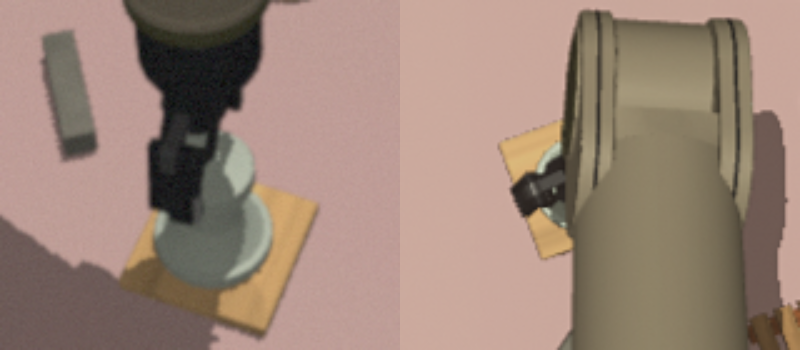

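The two pictures show the near finger beside the cap in the scene view (cap right of it at about (225,165) in the left half) and nothing touched. The tool is 3.5 mm off, so I correct that and close.

Request:
send_rows([
  [[0,0,0,0.011,-0.014,0.005,1],[0,0,0,0,0,0,1],[0,0,0,0,0,0,1],[0,0,0,0,0,0,0.8],[0,0,0,0,0,0,0.7],[0,0,0,0,0,0,0.5],[0,0,0,0,0,0,0.4],[0,0,0,0,0,0,0.3],[0,0,0,0,0,0,0.3],[0,0,0,0,0,0,0.3],[0,0,0,0,0,0,0.3],[0,0,0,0,0,0,0.3]],
], squeeze=40)

```text
clock: 3.95
position: [0.5949, -0.1514, 0.0942]
ee_rot: [0.975, 0.22, 0.001, 0.0]
ft_force: [0.7, -1.3, 4.6]
grip_width: 0.672
grasp_force: 41.6
```

```bash
python3 go.py 0.5947 -0.1511 0.094 -64.5
```

```text
t 3.95 pos [ 0.5949 -0.1514  0.0942] psi -64.54 F [ 0.7012 -1.3338  4.6442] grip 0.672 41.6
turn units [ 0.0008 -0.0006 -0.0005] shift before turn [-0.0003 -0.0018  0.0009] shift after turn [-0.0003 -0.0018  0.0009] j7 -1.07
```

Request:
send_rows([
  [[0,0,0,0,0,-0.01,0.3],[0,0,0,0,0,-0.02,0.3],[0,0,0,0,0,-0.03,0.3],[0,0,0,0,0,-0.05,0.3],[0,0,0,0,0,-0.07,0.3],[0,0,0,0,0,-0.08,0.3],[0,0,0,0,0,-0.08,0.3],[0,0,0,0,0,-0.08,0.3],[0,0,0,0,0,-0.08,0.3],[0,0,0,0,0,-0.06,0.3],[0,0,0,0,0,-0.04,0.3],[0,0,0,0,0,-0.02,0.3],[0,0,0,0,0,0,0.3]],
])

```text
clock: 5.03
position: [0.5947, -0.1509, 0.2181]
ee_rot: [0.975, 0.221, 0.0, 0.0]
ft_force: [-0.2, 0.1, -5.3]
grip_width: 0.671
grasp_force: 43.7
```

Request:
send_rows([
  [[0,0,0,-0.02,0.01,0,0.3],[0,0,0,-0.04,0.02,0,0.3],[0,0,0,-0.06,0.03,0,0.3],[0,0,0,-0.08,0.045,0,0.3],[0,0,0,-0.09,0.05,0,0.3],[0,0,0,-0.09,0.05,0,0.3],[0,0,0,-0.09,0.05,0,0.3],[0,0,0,-0.09,0.05,0,0.3],[0,0,0,-0.09,0.05,0,0.3],[0,0,0,-0.09,0.05,0,0.3],[0,0,0,-0.09,0.05,0,0.3],[0,0,0,-0.09,0.05,0,0.3],[0,0,0,-0.08,0.04,0,0.3],[0,0,0,-0.07,0.035,0,0.3],[0,0,0,-0.05,0.03,0,0.3],[0,0,0,-0.02,0.01,0,0.3],[0,0,0,0,0,0,0.3],[0,0,0,0,0,0,0.3]],
])

```text
clock: 6.53
position: [0.4422, -0.3605, 0.2173]
ee_rot: [0.975, 0.221, 0.0, -0.0]
ft_force: [-0.0, 0.3, -4.5]
grip_width: 0.667
grasp_force: 43.7
```

```bash
python3 go.py 0.4392 -0.3626 0.102 -64.5;  python3 - <<'E'
from vis import *
s=grab("scene");t=grab("top")
cv2.imwrite("pics/rack1.png",np.hstack([cv2.resize(s[240:440,40:268],(400,350)),cv2.resize(t[180:355,380:580],(400,350))]))
E
```

```text
t 6.53 pos [ 0.4422 -0.3605  0.2173] psi -64.5 F [-0.0446  0.3171 -4.4512] grip 0.667 43.7
turn units [-0.0002 -0.0003  0.    ] shift before turn [-0.0182  0.0034  0.5766] shift after turn [-0.0179  0.0032  0.5766] j7 -0.56
```

View pics/rack1.png

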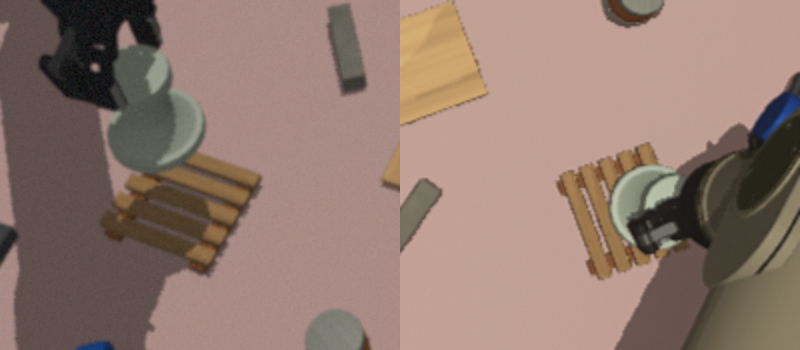

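The casting hangs upright above the rack (left half at (155,115), the rack below it; right half at (650,205)).

Request:
send_rows([
  [[0,0,0,-0.018,0.003,0.03,0.3],[0,0,0,0,0,0.05,0.3],[0,0,0,0,0,0.07,0.3],[0,0,0,0,0,0.07,0.3],[0,0,0,0,0,0.07,0.3],[0,0,0,0,0,0.07,0.3],[0,0,0,0,0,0.07,0.3],[0,0,0,0,0,0.05,0.3],[0,0,0,0,0,0.03,0.3],[0,0,0,0,0,0.02,0.3],[0,0,0,0,0,0.01,0.3],[0,0,0,0,0,0,0.3],[0,0,0,0,0,0,0.3],[0,0,0,0,0,0,0.3]],
])

```text
clock: 7.8
position: [0.4393, -0.3634, 0.1101]
ee_rot: [0.975, 0.221, 0.0, 0.0]
ft_force: [-0.1, 0.0, -4.5]
grip_width: 0.671
grasp_force: 43.7
```

```bash
python3 go.py 0.4392 -0.3626 0.102 -64.5
```

```text
t 7.8 pos [ 0.4393 -0.3634  0.1101] psi -64.52 F [-0.0535  0.0258 -4.4875] grip 0.671 43.7
turn units [ 0.0008 -0.0004 -0.0002] shift before turn [ 0.0011 -0.0037  0.0406] shift after turn [ 0.0011 -0.0037  0.0406] j7 -0.58
```

Down 6 mm, then 1 mm steps.

Request:
send_rows([
  [[0,0,0,0,0,0.01,0.3],[0,0,0,0,0,0.01,0.3],[0,0,0,0,0,0.005,0.3],[0,0,0,0,0,0.005,0.3],[0,0,0,0,0,0.005,0.3],[0,0,0,0,0,0,0.3],[0,0,0,0,0,0,0.3]],
])

```text
clock: 8.38
position: [0.439, -0.3631, 0.1025]
ee_rot: [0.975, 0.221, 0.0, 0.0]
ft_force: [-0.6, -0.2, -3.6]
grip_width: 0.669
grasp_force: 43.8
```

Request:
send_rows([
  [[0,0,0,0,0,0.005,0.3],[0,0,0,0,0,0,0.3],[0,0,0,0,0,0,0.3]],
])

```text
clock: 8.63
position: [0.4393, -0.3633, 0.1021]
ee_rot: [0.975, 0.221, 0.0, 0.0]
ft_force: [-0.5, 0.5, 5.2]
grip_width: 0.672
grasp_force: 44.9
```

Request:
send_rows([
  [[0,0,0,0,0,0,0.7],[0,0,0,0,0,0,0.75],[0,0,0,0,0,0,0.85],[0,0,0,0,0,0,1],[0,0,0,0,0,0,1],[0,0,0,0,0,0,1],[0,0,0,0,0,-0.02,1],[0,0,0,0,0,-0.05,1],[0,0,0,0,0,-0.1,1],[0,0,0,0,0,-0.12,1],[0,0,0,0,0,-0.12,1],[0,0,0,0,0,-0.12,1],[0,0,-0.05,0,0,-0.1,1],[0,0,-0.05,0,0,-0.05,1],[0,0,-0.043,0,0,-0.02,1],[0,0,0,0,0,0,1]],
])

```text
clock: 9.97
position: [0.4395, -0.3634, 0.2439]
ee_rot: [0.946, 0.325, 0.001, 0.001]
ft_force: [0.4, -0.2, -0.1]
grip_width: 1.0
grasp_force: 0.0
```

```bash
python3 go.py 0.5685 0.3078 0.23 -52.2; python3 - <<'E'
from vis import *
s=grab("scene","_r2")
B=blob(s,(147,320),45,(28,8,135),(75,70,255),31);print(circ(onplane("scene",B,.114)))
E
```

```text
t 9.97 pos [ 0.4395 -0.3634  0.2439] psi -52.05 F [ 0.4107 -0.2495 -0.056 ] grip 1.0 0.0
turn units [ 0.0022 -0.0005  0.0017] shift before turn [ 2.5723 -2.2502  0.064 ] shift after turn [ 2.5665 -2.2567  0.0694] j7 -0.34
(array([ 0.4447, -0.3618]), array([43.7888, 56.9685]))
```

Request:
send_rows([
  [[0,0,0,0.03,-0.026,0,1],[0,0,0,0.06,-0.052,0,1],[0,0,0,0.09,-0.079,0,1],[0,0,0,0.12,-0.105,0,1],[0,0,0,0.12,-0.105,0,1],[0,0,0,0.12,-0.105,0,1],[0,0,0,0.12,-0.105,0,1],[0,0,0,0.12,-0.105,0,1],[0,0,0,0.12,-0.105,0,1],[0,0,0,0.12,-0.105,0,1],[0,0,0,0.12,-0.105,0,1],[0,0,0,0.12,-0.105,0,1],[0,0,0,0.12,-0.105,0,1],[0,0,0,0.12,-0.105,0,1],[0,0,0,0.12,-0.105,0,1],[0,0,0,0.12,-0.105,0,1],[0,0,0,0.12,-0.105,0,1],[0,0,0,0.12,-0.105,0,1],[0,0,0,0.12,-0.105,0,1],[0,0,0,0.12,-0.105,0,1]],
])

```text
clock: 11.68
position: [0.5513, 0.2178, 0.2409]
ee_rot: [0.946, 0.323, -0.0, 0.0]
ft_force: [0.6, 0.1, -0.4]
grip_width: 1.005
grasp_force: 0.0
```

Request:
send_rows([
  [[0,0,0,0.12,-0.105,0,1],[0,0,0,0.1,-0.085,0,1],[0,0,0,0.07,-0.06,0,1],[0,0,0,0.04,-0.04,0,1],[0,0,0,0.02,-0.02,0,1],[0,0,0,0,0,0,1],[0,0,0,0,0,0,1],[0,0,0,0,0,0,1]],
])

```text
clock: 12.35
position: [0.5697, 0.3063, 0.2415]
ee_rot: [0.946, 0.323, 0.0, 0.001]
ft_force: [0.8, 0.3, -0.1]
grip_width: 1.005
grasp_force: 0.0
```

```bash
python3 go.py 0.5685 0.3078 0.08 -52.2; python3 - <<'E'
from vis import *
t=grab("top","_r3")
A=blob(t,(500,285),35,(28,12,170),(60,70,255),31);print(circ(onplane("top",A,.114)))
E
```

```text
t 12.35 pos [0.5697 0.3063 0.2415] psi -52.34 F [ 0.8027  0.2981 -0.1149] grip 1.005 0.0
turn units [ 0.0007  0.0002 -0.0017] shift before turn [ 0.0002 -0.0106  0.8074] shift after turn [ 0.     -0.0098  0.8074] j7 -1.66
(array([ 0.4395, -0.3626]), array([56.9199, 57.4212]))
```

The top camera and the robot agree to within 1 mm. Now down onto the square casting.

Request:
send_rows([
  [[0,0,-0.001,0,-0.01,0.04,1],[0,0,0,0,0,0.08,1],[0,0,0,0,0,0.12,1],[0,0,0,0,0,0.12,1],[0,0,0,0,0,0.12,1],[0,0,0,0,0,0.12,1],[0,0,0,0,0,0.09,1],[0,0,0,0,0,0.06,1],[0,0,0,0,0,0.03,1],[0,0,0,0,0,0.02,1],[0,0,0,0,0,0.01,1],[0,0,0,0,0,0,1],[0,0,0,0,0,0,1],[0,0,0,0,0,0,1]],
])

```text
clock: 13.57
position: [0.5685, 0.3097, 0.0803]
ee_rot: [0.946, 0.324, 0.001, -0.0]
ft_force: [0.1, 0.2, 0.3]
grip_width: 1.002
grasp_force: 0.0
```

```bash
python3 go.py 0.5685 0.3078 0.08 -52.2
```

```text
t 13.57 pos [0.5685 0.3097 0.0803] psi -52.14 F [0.0661 0.1762 0.2544] grip 1.002 0.0
turn units [ 0.0002 -0.0009  0.0007] shift before turn [-0.0058  0.0072  0.0016] shift after turn [-0.0058  0.0072  0.0016] j7 -1.73
```

Request:
send_rows([
  [[0,0,0,-0.005,0.007,0.001,1],[0,0,0,0,0,0,1],[0,0,0,0,0,0,0.8],[0,0,0,0,0,0,0.7],[0,0,0,0,0,0,0.6],[0,0,0,0,0,0,0.5],[0,0,0,0,0,0,0.4],[0,0,0,0,0,0,0.3],[0,0,0,0,0,0,0.2],[0,0,0,0,0,0,0.2],[0,0,0,0,0,0,0.2],[0,0,0,0,0,0,0.2]],
])

```text
clock: 14.57
position: [0.5686, 0.3074, 0.0797]
ee_rot: [0.946, 0.324, 0.0, 0.0]
ft_force: [0.5, -3.0, 6.1]
grip_width: 0.589
grasp_force: 41.0
```

```bash
python3 go.py 0.5685 0.3078 0.08 -52.2
```

```text
t 14.57 pos [0.5686 0.3074 0.0797] psi -52.16 F [ 0.4924 -3.008   6.0599] grip 0.589 41.0
turn units [ 0.0005 -0.0003  0.0005] shift before turn [ 0.0009 -0.002  -0.0017] shift after turn [ 0.0009 -0.002  -0.0017] j7 -1.72
```

Request:
send_rows([
  [[0,0,0,0,0,-0.01,0.2],[0,0,0,0,0,-0.02,0.2],[0,0,0,0,0,-0.03,0.2],[0,0,0,0,0,-0.05,0.2],[0,0,0,0,0,-0.07,0.2],[0,0,0,0,0,-0.08,0.2],[0,0,0,0,0,-0.08,0.2],[0,0,0.02,0,0,-0.08,0.2],[0,0,0.04,0,0,-0.08,0.2],[0,0,0.04,0,0,-0.08,0.2],[0,0,0.04,0,0,-0.08,0.2],[0,0,0.04,0,0,-0.06,0.2],[0,0,0.021,0,0,-0.04,0.2],[0,0,0,0,0,-0.02,0.2],[0,0,0,0,0,0,0.2],[0,0,0,0,0,0,0.2]],
])

```text
clock: 15.9
position: [0.5681, 0.3077, 0.2354]
ee_rot: [0.984, 0.179, 0.0, 0.0]
ft_force: [0.7, -1.3, -4.7]
grip_width: 0.587
grasp_force: 42.6
```

```bash
python3 go.py 0.5989 -0.1497 0.235 -69.5
```

```text
t 15.9 pos [0.5681 0.3077 0.2354] psi -69.33 F [ 0.7362 -1.2759 -4.7146] grip 0.587 42.6
turn units [ 0.0001 -0.0002  0.002 ] shift before turn [-0.6629  2.1942  0.0021] shift after turn [-0.6565  2.1961  0.0021] j7 -1.95
```

Request:
send_rows([
  [[0,0,0,-0.006,0.02,0,0.2],[0,0,0,-0.012,0.04,0,0.2],[0,0,0,-0.018,0.06,0,0.2],[0,0,0,-0.024,0.08,0,0.2],[0,0,0,-0.03,0.1,0,0.2],[0,0,0,-0.033,0.11,0,0.2],[0,0,0,-0.033,0.11,0,0.2],[0,0,0,-0.033,0.11,0,0.2],[0,0,0,-0.033,0.11,0,0.2],[0,0,0,-0.033,0.11,0,0.2],[0,0,0,-0.033,0.11,0,0.2],[0,0,0,-0.033,0.11,0,0.2],[0,0,0,-0.033,0.11,0,0.2],[0,0,0,-0.033,0.11,0,0.2],[0,0,0,-0.033,0.11,0,0.2],[0,0,0,-0.033,0.11,0,0.2],[0,0,0,-0.033,0.11,0,0.2],[0,0,0,-0.033,0.11,0,0.2],[0,0,0,-0.033,0.11,0,0.2],[0,0,0,-0.033,0.11,0,0.2]],
])

```text
clock: 17.57
position: [0.5949, -0.1013, 0.235]
ee_rot: [0.984, 0.178, -0.0, 0.0]
ft_force: [0.5, -0.0, -5.6]
grip_width: 0.585
grasp_force: 42.7
```

Request:
send_rows([
  [[0,0,0,-0.03,0.1,0,0.2],[0,0,0,-0.02,0.07,0,0.2],[0,0,0,-0.015,0.04,0,0.2],[0,0,0,-0.008,0.025,0,0.2],[0,0,0,-0.002,0.01,0,0.2],[0,0,0,0,0,0,0.2],[0,0,0,0,0,0,0.2],[0,0,0,0,0,0,0.2]],
])

```text
clock: 18.23
position: [0.5991, -0.1483, 0.2353]
ee_rot: [0.984, 0.18, 0.0, -0.0]
ft_force: [-0.2, -0.8, -5.1]
grip_width: 0.584
grasp_force: 42.7
```

```bash
python3 go.py 0.5989 -0.1497 0.080 -69.5;  python3 - <<'E'
from vis import *
t=grab("top","_r4");s=grab("scene","_s4")
A=blob(t,(393,212),46,*WOOD)
print(rect(onplane("top",A,.012)))
E
```

```text
t 18.23 pos [ 0.5991 -0.1483  0.2353] psi -69.31 F [-0.2441 -0.818  -5.1035] grip 0.584 42.7
turn units [-0.0002 -0.0002  0.0023] shift before turn [-0.0037  0.0062  0.7766] shift after turn [-0.0034  0.006   0.7766] j7 -1.15
(array([ 0.5879, -0.1202]), array([111.0244,  48.217 ]), 20.486845016479492)
```

```bash
python3 - <<'E'
from vis import *
t=cv2.imread("pics/top_r3.png")
print(rect(onplane("top",blob(t,(391,212),46,*WOOD),.012)))
E
```

```text
(array([ 0.5988, -0.1497]), array([111.1043, 110.8791]), -69.51315498352051)
```

Request:
send_rows([
  [[0,0,0.002,-0.003,0.006,0.03,0.2],[0,0,0,0,0,0.06,0.2],[0,0,0,0,0,0.08,0.2],[0,0,0,0,0,0.09,0.2],[0,0,0,0,0,0.09,0.2],[0,0,0,0,0,0.09,0.2],[0,0,0,0,0,0.09,0.2],[0,0,0,0,0,0.08,0.2],[0,0,0,0,0,0.06,0.2],[0,0,0,0,0,0.04,0.2],[0,0,0,0,0,0.02,0.2],[0,0,0,0,0,0.01,0.2],[0,0,0,0,0,0,0.2],[0,0,0,0,0,0,0.2],[0,0,0,0,0,0,0.2]],
])

```text
clock: 19.58
position: [0.5994, -0.1512, 0.0881]
ee_rot: [0.984, 0.177, 0.001, 0.0]
ft_force: [-0.7, -0.4, -5.5]
grip_width: 0.589
grasp_force: 42.7
```

```bash
python3 go.py 0.5989 -0.1497 0.080 -69.5
```

```text
t 19.58 pos [ 0.5994 -0.1512  0.0881] psi -69.59 F [-0.658  -0.3668 -5.4982] grip 0.589 42.7
turn units [ 0.0006 -0.0008 -0.001 ] shift before turn [ 0.0002 -0.0078  0.0406] shift after turn [ 0.0003 -0.0078  0.0407] j7 -1.19
```

Request:
send_rows([
  [[0,0,-0.001,0,-0.007,0.01,0.2],[0,0,0,0,0,0.01,0.2],[0,0,0,0,0,0.005,0.2],[0,0,0,0,0,0.005,0.2],[0,0,0,0,0,0.005,0.2],[0,0,0,0,0,0,0.2],[0,0,0,0,0,0,0.2],[0,0,0,0,0,0,0.2]],
])

```text
clock: 20.25
position: [0.5984, -0.1498, 0.0802]
ee_rot: [0.984, 0.178, 0.0, 0.0]
ft_force: [0.3, 0.2, -5.3]
grip_width: 0.587
grasp_force: 42.7
```

```bash
python3 go.py 0.5988 -0.1497 0.080 -69.5
```

```text
t 20.25 pos [ 0.5984 -0.1498  0.0802] psi -69.5 F [ 0.2549  0.2465 -5.2768] grip 0.587 42.7
turn units [ 0.0001 -0.     -0.    ] shift before turn [0.0022 0.0002 0.0012] shift after turn [0.0022 0.0002 0.0012] j7 -1.19
```

Request:
send_rows([
  [[0,0,0,0.002,0,0.004,0.2],[0,0,0,0,0,0,0.2],[0,0,0,0,0,0,0.2]],
])

```text
clock: 20.5
position: [0.5989, -0.1498, 0.0798]
ee_rot: [0.984, 0.178, 0.0, 0.0]
ft_force: [-1.9, -1.9, -1.0]
grip_width: 0.588
grasp_force: 43.3
```

Request:
send_rows([
  [[0,0,0,0,0,0.002,0.2],[0,0,0,0,0,0,0.2],[0,0,0,0,0,0,0.6],[0,0,0,0,0,0,0.7],[0,0,0,0,0,0,0.85],[0,0,0,0,0,0,1],[0,0,0,0,0,0,1],[0,0,0,0,0,0,1],[0,0,0,0,0,-0.02,1],[0,0,0,0,0,-0.05,1],[0,0,0,0,0,-0.1,1],[0,0,0,0,0,-0.12,1],[0,0,-0.03,0,0,-0.12,1],[0,0,-0.06,0,0,-0.12,1],[0,0,-0.07,0,0,-0.12,1],[0,0,-0.07,0,0,-0.07,1],[0,0,-0.07,0,0,-0.05,1],[0,0,-0.07,0,0,-0.02,1],[0,0,-0.07,0,0,0,1],[0,0,-0.07,0,0,0,1]],
])

```text
clock: 22.17
position: [0.599, -0.1496, 0.2387]
ee_rot: [0.845, 0.535, 0.001, 0.001]
ft_force: [0.2, 0.1, -1.1]
grip_width: 1.001
grasp_force: 0.0
```

Request:
send_rows([
  [[0,0,-0.03,0,0,0,1],[0,0,0,0,0,0,1]],
])

```text
clock: 22.33
position: [0.5988, -0.1496, 0.2381]
ee_rot: [0.834, 0.552, 0.0, 0.0]
ft_force: [0.5, -0.2, -0.5]
grip_width: 1.002
grasp_force: 0.0
```

```bash
python3 go.py 0.4446 0.0983 0.24 -22.8
```

```text
t 22.33 pos [ 0.5988 -0.1496  0.2381] psi -22.96 F [ 0.4721 -0.1579 -0.5039] grip 1.002 0.0
turn units [ 0.0006 -0.0001 -0.0019] shift before turn [ 0.8404 -1.1934 -0.0107] shift after turn [ 0.8438 -1.191  -0.0097] j7 -0.37
```

Request:
send_rows([
  [[0,0,-0.002,0.03,-0.04,0,1],[0,0,0,0.06,-0.09,0,1],[0,0,0,0.1,-0.142,0,1],[0,0,0,0.1,-0.142,0,1],[0,0,0,0.1,-0.142,0,1],[0,0,0,0.1,-0.142,0,1],[0,0,0,0.1,-0.142,0,1],[0,0,0,0.1,-0.142,0,1],[0,0,0,0.08,-0.11,0,1],[0,0,0,0.05,-0.07,0,1],[0,0,0,0.02,-0.03,0,1],[0,0,0,0,0,0,1],[0,0,0,0,0,0,1],[0,0,0,0,0,0,1]],
])

```text
clock: 23.5
position: [0.4453, 0.0964, 0.2369]
ee_rot: [0.834, 0.551, -0.0, -0.0]
ft_force: [0.1, -0.4, -0.0]
grip_width: 0.996
grasp_force: 0.0
```

```bash
python3 go.py 0.4446 0.0983 0.089 -22.8; python3 - <<'E'
from vis import *
t=grab("top","_r5");s=grab("scene","_s5")
A=blob(t,(391,212),30,(28,12,190),(60,70,255),31);print("sq cap",rect(onplane("top",A,.09)))
A=blob(t,(182,222),46,*WOOD);print("oblongB",rect(onplane("top",A,.012)))
cv2.imwrite("pics/c5.png",np.hstack([cv2.resize(s[130:330,230:480],(500,400)),cv2.resize(t[170:250,350:430],(300,300)).copy() if 0 else cv2.resize(t[162:262,342:417],(300,400))]))
E
```

```text
t 23.5 pos [0.4453 0.0964 0.2369] psi -23.07 F [ 0.1162 -0.4071 -0.0321] grip 0.996 0.0
turn units [-0.0001 -0.     -0.0031] shift before turn [ 0.0072 -0.0068  0.7395] shift after turn [ 0.0073 -0.0069  0.7395] j7 -0.69
sq cap (array([ 0.5989, -0.1489]), array([47.3647, 47.3391]), 20.201351165771484)
oblongB (array([0.5737, 0.3066]), array([142.1008,  90.8886]), 56.13858413696289)
```

View pics/c5.png

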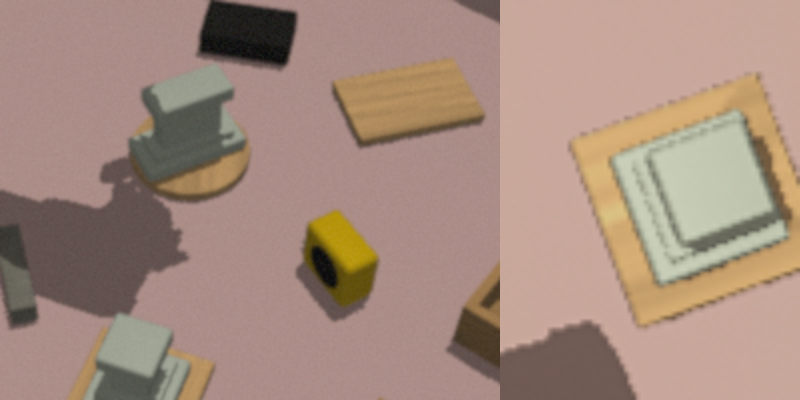

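The square casting stands centred and lined up on the square board (right half), the oblong board at (410,100) is empty, and the oblong casting is still upright at (190,115). I go down on the oblong one.

Request:
send_rows([
  [[0,0,-0.003,0.007,-0.007,0.04,1],[0,0,0,0,0,0.08,1],[0,0,0,0,0,0.11,1],[0,0,0,0,0,0.11,1],[0,0,0,0,0,0.11,1],[0,0,0,0,0,0.11,1],[0,0,0,0,0,0.08,1],[0,0,0,0,0,0.05,1],[0,0,0,0,0,0.03,1],[0,0,0,0,0,0.02,1],[0,0,0,0,0,0,1],[0,0,0,0,0,0,1],[0,0,0,0,0,0,1]],
])

```text
clock: 24.68
position: [0.4444, 0.0999, 0.0898]
ee_rot: [0.832, 0.554, 0.001, 0.0]
ft_force: [0.4, 0.4, 0.6]
grip_width: 0.998
grasp_force: 0.0
```

```bash
python3 go.py 0.4446 0.0983 0.089 -22.8
```

```text
t 24.68 pos [0.4444 0.0999 0.0898] psi -22.67 F [0.3505 0.3671 0.6108] grip 0.998 0.0
turn units [ 0.0009 -0.0003  0.0016] shift before turn [-0.007   0.0038  0.0038] shift after turn [-0.007   0.0039  0.0038] j7 -0.82
```

Request:
send_rows([
  [[0,0,0.001,-0.006,0.004,0.003,1],[0,0,0,0,0,0,0.9],[0,0,0,0,0,0,0.7],[0,0,0,0,0,0,0.6],[0,0,0,0,0,0,0.5],[0,0,0,0,0,0,0.4],[0,0,0,0,0,0,0.3],[0,0,0,0,0,0,0.2],[0,0,0,0,0,0,0.15],[0,0,0,0,0,0,0.1],[0,0,0,0,0,0,0.1],[0,0,0,0,0,0,0.1],[0,0,0,0,0,0,0.1]],
])

```text
clock: 25.77
position: [0.4445, 0.0984, 0.0887]
ee_rot: [0.833, 0.554, 0.0, 0.0]
ft_force: [-0.2, -0.2, 6.1]
grip_width: 0.453
grasp_force: 40.4
```

```bash
python3 go.py 0.4446 0.0983 0.089 -22.8
```

```text
t 25.77 pos [0.4445 0.0984 0.0887] psi -22.75 F [-0.196  -0.177   6.0623] grip 0.453 40.4
turn units [ 0.0005 -0.0001  0.0006] shift before turn [-0.      0.0008 -0.0013] shift after turn [-0.      0.0008 -0.0013] j7 -0.82
```

Request:
send_rows([
  [[0,0,0,0,0,-0.01,0.1],[0,0,0,0,0,-0.02,0.1],[0,0,0,0,0,-0.03,0.1],[0,0,0,0,0,-0.05,0.1],[0,0,0,0,0,-0.07,0.1],[0,0,0,0,0,-0.08,0.1],[0,0,0,0,0,-0.08,0.1],[0,0,0.02,0,0,-0.08,0.1],[0,0,0.03,0,0,-0.08,0.1],[0,0,0.03,0,0,-0.08,0.1],[0,0,0.03,0,0,-0.08,0.1],[0,0,0.02,0,0,-0.06,0.1],[0,0,0,0,0,-0.04,0.1],[0,0,0,0,0,-0.02,0.1],[0,0,0,0,0,0,0.1],[0,0,0,0,0,0,0.1]],
])

```text
clock: 27.1
position: [0.4438, 0.0983, 0.244]
ee_rot: [0.882, 0.47, -0.0, -0.0]
ft_force: [-0.3, 0.1, -4.9]
grip_width: 0.45
grasp_force: 41.1
```

```bash
python3 go.py 0.5735 0.3067 0.24 -33.87;  python3 - <<'E'
from vis import *
t=grab("top","_r6")
A=blob(t,(182,222),46,*WOOD);print("oblongB",rect(onplane("top",A,.012)))
A=blob(t,(277,282),46,*WOOD);print("roundB",circ(onplane("top",A,.012)))
E
```

```text
t 27.1 pos [0.4438 0.0983 0.244 ] psi -33.87 F [-0.2797  0.1046 -4.8944] grip 0.45 41.1
turn units [-0.0002  0.0003 -0.    ] shift before turn [ 1.2263 -0.0423  0.0197] shift after turn [ 1.2263 -0.0423  0.0201] j7 -0.88
oblongB (array([0.5733, 0.3066]), array([142.5055,  91.4708]), 56.13858413696289)
roundB (array([0.4474, 0.073 ]), array([ 66.6118, 110.0025]))
```

Request:
send_rows([
  [[0,0,0,0.02,0,0,0.1],[0,0,0,0.04,0,0,0.1],[0,0,0,0.06,-0.004,0,0.1],[0,0,0,0.08,-0.004,0,0.1],[0,0,0,0.1,-0.004,0,0.1],[0,0,0,0.11,-0.004,0,0.1],[0,0,0,0.11,-0.004,0,0.1],[0,0,0,0.11,-0.004,0,0.1],[0,0,0,0.11,-0.004,0,0.1],[0,0,0,0.11,-0.004,0,0.1],[0,0,0,0.11,-0.004,0,0.1],[0,0,0,0.1,-0.004,0,0.1],[0,0,0,0.07,-0.002,0,0.1],[0,0,0,0.05,0,0,0.1],[0,0,0,0.03,0,0,0.1],[0,0,0,0.016,0,0,0.1],[0,0,0,0,0,0,0.1],[0,0,0,0,0,0,0.1],[0,0,0,0,0,0,0.1]],
])

```text
clock: 28.73
position: [0.574, 0.3059, 0.2445]
ee_rot: [0.883, 0.47, -0.0, 0.0]
ft_force: [0.5, 0.2, -4.6]
grip_width: 0.453
grasp_force: 41.0
```

```bash
python3 go.py 0.5735 0.3067 0.0887 -33.87
```

```text
t 28.73 pos [0.574  0.3059 0.2445] psi -33.96 F [ 0.5286  0.1503 -4.5884] grip 0.453 41.0
turn units [ 0.0003  0.0002 -0.001 ] shift before turn [ 0.002  -0.0045  0.7788] shift after turn [ 0.0018 -0.0042  0.7788] j7 -1.38
```

Request:
send_rows([
  [[0,0,-0.001,0.002,-0.004,0.03,0.1],[0,0,0,0,0,0.06,0.1],[0,0,0,0,0,0.08,0.1],[0,0,0,0,0,0.09,0.1],[0,0,0,0,0,0.09,0.1],[0,0,0,0,0,0.09,0.1],[0,0,0,0,0,0.09,0.1],[0,0,0,0,0,0.08,0.1],[0,0,0,0,0,0.06,0.1],[0,0,0,0,0,0.04,0.1],[0,0,0,0,0,0.02,0.1],[0,0,0,0,0,0.01,0.1],[0,0,0,0,0,0,0.1],[0,0,0,0,0,0,0.1],[0,0,0,0,0,0,0.1]],
])

```text
clock: 29.98
position: [0.5739, 0.3076, 0.0973]
ee_rot: [0.882, 0.471, 0.001, 0.0]
ft_force: [-0.0, 0.9, -4.8]
grip_width: 0.45
grasp_force: 41.0
```

```bash
python3 go.py 0.5735 0.3067 0.0887 -33.87
```

```text
t 29.98 pos [0.5739 0.3076 0.0973] psi -33.83 F [-0.0416  0.9387 -4.7872] grip 0.45 41.0
turn units [ 0.0005 -0.0007  0.0004] shift before turn [-0.0051  0.0008  0.0427] shift after turn [-0.005   0.0009  0.0428] j7 -1.44
```

Request:
send_rows([
  [[0,0,0,-0.005,0.001,0.01,0.1],[0,0,0,0,0,0.01,0.1],[0,0,0,0,0,0.005,0.1],[0,0,0,0,0,0.005,0.1],[0,0,0,0,0,0.005,0.1],[0,0,0,0,0,0,0.1],[0,0,0,0,0,0,0.1],[0,0,0,0,0,0,0.1]],
])

```text
clock: 30.65
position: [0.5731, 0.3065, 0.0894]
ee_rot: [0.882, 0.471, 0.0, 0.0]
ft_force: [-0.0, 0.4, -5.2]
grip_width: 0.454
grasp_force: 41.1
```

```bash
python3 go.py 0.5735 0.3067 0.0887 -33.87
```

```text
t 30.65 pos [0.5731 0.3065 0.0894] psi -33.83 F [-0.0478  0.4179 -5.2139] grip 0.454 41.1
turn units [ 0.0001 -0.      0.0005] shift before turn [0.002  0.0008 0.0037] shift after turn [0.002  0.0008 0.0037] j7 -1.44
```

Request:
send_rows([
  [[0,0,0,0.002,0.001,0.004,0.1],[0,0,0,0,0,0,0.1],[0,0,0,0,0,0,0.1]],
])

```text
clock: 30.9
position: [0.5737, 0.3067, 0.089]
ee_rot: [0.882, 0.471, 0.0, 0.0]
ft_force: [-1.0, -1.1, -1.1]
grip_width: 0.45
grasp_force: 41.5
```

Request:
send_rows([
  [[0,0,0,0,0,0.002,0.1],[0,0,0,0,0,0,0.1],[0,0,0,0,0,0,0.5],[0,0,0,0,0,0,0.6],[0,0,0,0,0,0,0.8],[0,0,0,0,0,0,1],[0,0,0,0,0,0,1],[0,0,0,0,0,0,1],[0,0,0,0,0,0,1],[0,0,0,0,0,-0.02,1],[0,0,0,0,0,-0.05,1],[0,0,0,0,0,-0.1,1],[0,0,0,0,0,-0.12,1],[0,0,0,0,0,-0.12,1],[0,0,0,0,0,-0.12,1],[0,0,0,0,0,-0.12,1],[0,0,0,0,0,-0.08,1],[0,0,0,0,0,-0.03,1],[0,0,0,0,0,0,1],[0,0,0,0,0,0,1]],
])

```text
clock: 32.57
position: [0.5734, 0.3065, 0.2398]
ee_rot: [0.882, 0.471, -0.0, 0.0]
ft_force: [-0.2, -0.0, -0.1]
grip_width: 1.007
grasp_force: 0.0
```

```bash
python3 go.py 0.4395 -0.3628 0.24 -33.87
```

```text
t 32.57 pos [0.5734 0.3065 0.2398] psi -33.83 F [-0.152  -0.0299 -0.1056] grip 1.007 0.0
turn units [0.0001 0.0002 0.0005] shift before turn [-3.1527  1.3069  0.0001] shift after turn [-3.1517  1.3093 -0.0011] j7 -1.38
```

Request:
send_rows([
  [[0,0,0,-0.04,0.017,0,1],[0,0,0,-0.08,0.033,0,1],[0,0,0,-0.12,0.05,0,1],[0,0,0,-0.15,0.0622,0,1],[0,0,0,-0.15,0.0622,0,1],[0,0,0,-0.15,0.0622,0,1],[0,0,0,-0.15,0.0622,0,1],[0,0,0,-0.15,0.0622,0,1],[0,0,0,-0.15,0.0622,0,1],[0,0,0,-0.15,0.0622,0,1],[0,0,0,-0.15,0.0622,0,1],[0,0,0,-0.15,0.0622,0,1],[0,0,0,-0.15,0.0622,0,1],[0,0,0,-0.15,0.0622,0,1],[0,0,0,-0.15,0.0622,0,1],[0,0,0,-0.15,0.0622,0,1],[0,0,0,-0.15,0.0622,0,1],[0,0,0,-0.15,0.0622,0,1],[0,0,0,-0.15,0.0622,0,1],[0,0,0,-0.15,0.0622,0,1]],
])

```text
clock: 34.23
position: [0.4534, -0.2875, 0.2391]
ee_rot: [0.882, 0.47, -0.0, -0.001]
ft_force: [0.7, 0.9, -0.0]
grip_width: 0.998
grasp_force: 0.0
```

Request:
send_rows([
  [[0,0,0,-0.13,0.054,0,1],[0,0,0,-0.1,0.042,0,1],[0,0,0,-0.07,0.029,0,1],[0,0,0,-0.04,0.017,0,1],[0,0,0,-0.022,0.009,0,1],[0,0,0,0,0,0,1],[0,0,0,0,0,0,1],[0,0,0,0,0,0,1]],
])

```text
clock: 34.9
position: [0.4406, -0.3613, 0.2404]
ee_rot: [0.882, 0.472, 0.0, 0.0]
ft_force: [-0.4, -0.8, 0.2]
grip_width: 1.003
grasp_force: 0.0
```

```bash
python3 go.py 0.4394 -0.3630 0.102 -33.87; python3 - <<'E'
from vis import *
t=grab("top","_r7")
print("oblongB",rect(onplane("top",blob(t,(182,222),46,*WOOD),.012)))
print("oblong cap",rect(onplane("top",blob(t,(179,220),34,(28,12,190),(60,70,255),31),.1)))
print("roundB",circ(onplane("top",blob(t,(277,282),46,*WOOD),.012)))
E
```

```text
t 34.9 pos [ 0.4406 -0.3613  0.2404] psi -33.72 F [-0.3824 -0.7561  0.195 ] grip 1.003 0.0
turn units [ 0.0002 -0.0002  0.0017] shift before turn [-0.0104 -0.0005  0.6919] shift after turn [-0.0102 -0.0003  0.6919] j7 -0.07
oblongB (array([0.5737, 0.3068]), array([142.6261,  90.8642]), 56.056339263916016)
oblong cap (array([0.5735, 0.3063]), array([79.5893, 35.815 ]), 56.02961730957031)
roundB (array([0.4464, 0.1002]), array([123.4498, 124.6454]))
```

Oblong is placed to within 0.5 mm. Now the round one from the rack.

Request:
send_rows([
  [[0,0,0.001,-0.008,0,0.04,1],[0,0,0,0,0,0.08,1],[0,0,0,0,0,0.11,1],[0,0,0,0,0,0.11,1],[0,0,0,0,0,0.11,1],[0,0,0,0,0,0.09,1],[0,0,0,0,0,0.07,1],[0,0,0,0,0,0.05,1],[0,0,0,0,0,0.02,1],[0,0,0,0,0,0.01,1],[0,0,0,0,0,0,1],[0,0,0,0,0,0,1],[0,0,0,0,0,0,1]],
])

```text
clock: 36.03
position: [0.4395, -0.3644, 0.1031]
ee_rot: [0.883, 0.47, 0.0, 0.001]
ft_force: [-0.4, -0.6, 0.5]
grip_width: 0.998
grasp_force: 0.0
```

```bash
python3 go.py 0.4394 -0.3630 0.102 -33.87
```

```text
t 36.03 pos [ 0.4395 -0.3644  0.1031] psi -33.92 F [-0.3718 -0.5814  0.4811] grip 0.998 0.0
turn units [ 0.001   0.0002 -0.0006] shift before turn [ 0.0056 -0.0041  0.0055] shift after turn [ 0.0056 -0.0041  0.0055] j7 -0.11
```

Request:
send_rows([
  [[0,0,0,0.006,-0.004,0.005,1],[0,0,0,0,0,0,0.9],[0,0,0,0,0,0,0.8],[0,0,0,0,0,0,0.7],[0,0,0,0,0,0,0.6],[0,0,0,0,0,0,0.5],[0,0,0,0,0,0,0.4],[0,0,0,0,0,0,0.3],[0,0,0,0,0,0,0.3],[0,0,0,0,0,0,0.3],[0,0,0,0,0,0,0.3]],
])

```text
clock: 36.95
position: [0.4399, -0.3632, 0.1022]
ee_rot: [0.883, 0.47, 0.0, 0.001]
ft_force: [2.3, -1.4, 5.8]
grip_width: 0.671
grasp_force: 41.5
```

```bash
python3 go.py 0.4394 -0.3630 0.102 -33.87
```

```text
t 36.95 pos [ 0.4399 -0.3632  0.1022] psi -33.92 F [ 2.3457 -1.3764  5.7969] grip 0.671 41.5
turn units [ 0.0016  0.0001 -0.0006] shift before turn [-0.0006 -0.0024  0.0008] shift after turn [-0.0006 -0.0024  0.0009] j7 -0.12
```

Request:
send_rows([
  [[0,0,0,0,0,-0.01,0.3],[0,0,0,0,0,-0.02,0.3],[0,0,0,0,0,-0.03,0.3],[0,0,0,0,0,-0.05,0.3],[0,0,0,0,0,-0.07,0.3],[0,0,0,0,0,-0.08,0.3],[0,0,0,0,0,-0.08,0.3],[0,0,0,0,0,-0.08,0.3],[0,0,0,0,0,-0.08,0.3],[0,0,0,0,0,-0.08,0.3],[0,0,0,0,0,-0.06,0.3],[0,0,0,0,0,-0.04,0.3],[0,0,0,0,0,-0.02,0.3],[0,0,0,0,0,0,0.3],[0,0,0,0,0,0,0.3]],
])

```text
clock: 38.2
position: [0.4388, -0.3625, 0.2406]
ee_rot: [0.883, 0.47, -0.0, -0.0]
ft_force: [-0.2, 0.3, -4.9]
grip_width: 0.667
grasp_force: 43.7
```

```bash
python3 go.py 0.4464 0.1002 0.24 -33.87
```

```text
t 38.2 pos [ 0.4388 -0.3625  0.2406] psi -33.92 F [-0.1808  0.2864 -4.939 ] grip 0.667 43.7
turn units [-0.0005 -0.     -0.0006] shift before turn [ 1.941  -1.2593  0.0043] shift after turn [ 1.9421 -1.2576  0.0032] j7 -0.07
```

Request:
send_rows([
  [[0,0,0,0.02,-0.013,0,0.3],[0,0,0,0.04,-0.026,0,0.3],[0,0,0,0.06,-0.039,0,0.3],[0,0,0,0.08,-0.052,0,0.3],[0,0,0,0.1,-0.065,0,0.3],[0,0,0,0.1,-0.065,0,0.3],[0,0,0,0.1,-0.065,0,0.3],[0,0,0,0.1,-0.065,0,0.3],[0,0,0,0.1,-0.065,0,0.3],[0,0,0,0.1,-0.065,0,0.3],[0,0,0,0.1,-0.065,0,0.3],[0,0,0,0.1,-0.065,0,0.3],[0,0,0,0.1,-0.065,0,0.3],[0,0,0,0.1,-0.065,0,0.3],[0,0,0,0.1,-0.065,0,0.3],[0,0,0,0.1,-0.065,0,0.3],[0,0,0,0.1,-0.065,0,0.3],[0,0,0,0.1,-0.065,0,0.3],[0,0,0,0.1,-0.065,0,0.3],[0,0,0,0.09,-0.058,0,0.3]],
])

```text
clock: 39.87
position: [0.4445, 0.067, 0.2409]
ee_rot: [0.882, 0.471, -0.0, 0.0]
ft_force: [1.5, -0.0, -3.6]
grip_width: 0.669
grasp_force: 43.8
```

Request:
send_rows([
  [[0,0,0,0.07,-0.045,0,0.3],[0,0,0,0.045,-0.029,0,0.3],[0,0,0,0.025,-0.016,0,0.3],[0,0,0,0.011,-0.006,0,0.3],[0,0,0,0,0,0,0.3],[0,0,0,0,0,0,0.3],[0,0,0,0,0,0,0.3]],
])

```text
clock: 40.45
position: [0.4466, 0.0992, 0.2411]
ee_rot: [0.883, 0.47, -0.0, 0.0]
ft_force: [0.7, -0.2, -5.3]
grip_width: 0.668
grasp_force: 43.8
```

```bash
python3 go.py 0.4464 0.1002 0.0942 -33.87
```

```text
t 40.45 pos [0.4466 0.0992 0.2411] psi -33.99 F [ 0.6621 -0.1562 -5.3026] grip 0.668 43.8
turn units [ 0.0001  0.0003 -0.0014] shift before turn [ 0.0038 -0.0038  0.7343] shift after turn [ 0.0035 -0.0037  0.7344] j7 -0.89
```

Request:
send_rows([
  [[0,0,0,0.001,-0.002,0.03,0.3],[0,0,0,0,0,0.06,0.3],[0,0,0,0,0,0.08,0.3],[0,0,0,0,0,0.09,0.3],[0,0,0,0,0,0.09,0.3],[0,0,0,0,0,0.09,0.3],[0,0,0,0,0,0.08,0.3],[0,0,0,0,0,0.07,0.3],[0,0,0,0,0,0.05,0.3],[0,0,0,0,0,0.03,0.3],[0,0,0,0,0,0.02,0.3],[0,0,0,0,0,0,0.3],[0,0,0,0,0,0,0.3],[0,0,0,0,0,0,0.3]],
])

```text
clock: 41.62
position: [0.4469, 0.1005, 0.1038]
ee_rot: [0.883, 0.47, 0.001, 0.0]
ft_force: [0.7, 0.4, -4.0]
grip_width: 0.668
grasp_force: 43.8
```

```bash
python3 go.py 0.4464 0.1002 0.0942 -33.87
```

```text
t 41.62 pos [0.4469 0.1005 0.1038] psi -33.92 F [ 0.71    0.3826 -4.0405] grip 0.668 43.8
turn units [ 0.0007 -0.0004 -0.0006] shift before turn [-0.0029 -0.0014  0.048 ] shift after turn [-0.0028 -0.0014  0.0481] j7 -1.04
```

Request:
send_rows([
  [[0,0,0,-0.003,-0.001,0.01,0.3],[0,0,0,0,0,0.01,0.3],[0,0,0,0,0,0.01,0.3],[0,0,0,0,0,0.005,0.3],[0,0,0,0,0,0.005,0.3],[0,0,0,0,0,0.003,0.3],[0,0,0,0,0,0,0.3],[0,0,0,0,0,0,0.3],[0,0,0,0,0,0,0.3]],
])

```text
clock: 42.37
position: [0.446, 0.1001, 0.0947]
ee_rot: [0.883, 0.47, 0.0, 0.0]
ft_force: [0.9, 0.7, -4.2]
grip_width: 0.667
grasp_force: 43.8
```

```bash
python3 go.py 0.4464 0.1002 0.0942 -33.87
```

```text
t 42.37 pos [0.446  0.1001 0.0947] psi -33.91 F [ 0.9091  0.6879 -4.1523] grip 0.667 43.8
turn units [ 0.0001 -0.0001 -0.0005] shift before turn [0.0015 0.0012 0.0023] shift after turn [0.0015 0.0012 0.0023] j7 -1.05
```

Request:
send_rows([
  [[0,0,0,0.001,0.001,0.003,0.3],[0,0,0,0,0,0.002,0.3],[0,0,0,0,0,0,0.3],[0,0,0,0,0,0,0.3]],
])

```text
clock: 42.7
position: [0.4467, 0.1001, 0.0941]
ee_rot: [0.883, 0.47, 0.0, 0.0]
ft_force: [-1.5, -1.8, 6.1]
grip_width: 0.664
grasp_force: 45.0
```

Request:
send_rows([
  [[0,0,0,0,0,0,0.68],[0,0,0,0,0,0,0.75],[0,0,0,0,0,0,0.85],[0,0,0,0,0,0,1],[0,0,0,0,0,0,1],[0,0,0,0,0,0,1],[0,0,0,0,0,0,1],[0,0,0,0,0,-0.02,1],[0,0,0,0,0,-0.05,1],[0,0,0,0,0,-0.1,1],[0,0,0,0,0,-0.12,1],[0,0,0,0,0,-0.12,1],[0,0,0,0,0,-0.12,1],[0,0,0,0,0,-0.12,1],[0,0,0,0,0,-0.08,1],[0,0,0,0,0,-0.03,1],[0,0,0,0,0,0,1]],
])

```text
clock: 44.12
position: [0.4469, 0.1004, 0.2472]
ee_rot: [0.883, 0.47, 0.001, 0.001]
ft_force: [0.6, 0.6, -0.7]
grip_width: 0.999
grasp_force: 0.0
```

Request:
send_rows([
  [[0,0,0,-0.04,0.026,0,1],[0,0,0,-0.08,0.052,0,1],[0,0,0,-0.12,0.078,0,1],[0,0,0,-0.14,0.09,0,1],[0,0,0,-0.14,0.09,0,1],[0,0,0,-0.14,0.09,0,1],[0,0,0,-0.14,0.09,0,1],[0,0,0,-0.14,0.09,0,1],[0,0,0,-0.14,0.09,0,1],[0,0,0,-0.14,0.09,0,1],[0,0,0,-0.14,0.09,0,1],[0,0,0,-0.14,0.09,0,1],[0,0,0,-0.14,0.09,0,1],[0,0,0,-0.12,0.078,0,1],[0,0,0,-0.08,0.05,0,1],[0,0,0,-0.04,0.02,0,1],[0,0,0,0,0,0,1],[0,0,0,0,0,0,1],[0,0,0,0,0,0,1]],
])

```text
clock: 45.7
position: [0.4368, -0.3444, 0.2455]
ee_rot: [0.882, 0.471, 0.0, -0.0]
ft_force: [0.4, 0.8, 0.7]
grip_width: 1.0
grasp_force: 0.0
```

```bash
python3 - <<'E'
from vis import *
print(get_obs()["position"])
t=grab("top","_end");s=grab("scene","_end")
g=lambda c,v,z,f:f(onplane("top",blob(t,c,34,(28,12,v),(60,70,255),31),z))
b=lambda c,f:f(onplane("top",blob(t,c,46,*WOOD),.012))
print("round",g((277,280),175,.106,circ),b((277,282),circ))
print("square",g((391,212),190,.09,rect),b((391,212),rect))
print("oblong",g((179,220),190,.1,rect),b((182,222),rect))
for k,a,lo,hi in(("tape",(288,185),(20,150,60),(32,255,255)),("stone",(382,290),(15,10,40),(60,90,170)),("jar",(497,178),(20,10,60),(80,90,255))):
    print(k,*rect(onplane("top",blob(t,a,26,lo,hi,9),{"tape":.062,"stone":.025,"jar":.07}[k])))
cv2.imwrite("pics/end.png",np.hstack([s[90:430,60:480][:, :400],t[90:430,130:530]]))
E
```

```text
[ 0.4368 -0.3444  0.2455]
round (array([0.4456, 0.101 ]), array([57.917 , 59.7654])) (array([0.4464, 0.1003]), array([123.4151, 124.3961]))
square (array([ 0.5988, -0.1489]), array([46.3448, 46.2926]), 20.72554588317871) (array([ 0.5989, -0.1497]), array([111.1043, 111.0244]), -69.51315498352051)
oblong (array([0.5735, 0.3063]), array([79.6968, 35.8385]), 55.998348236083984) (array([0.5737, 0.3069]), array([142.4966,  90.938 ]), 56.205718994140625)
tape [0.6505 0.0741] [72.5338 38.277 ] -18.920639038085938
stone [ 0.4266 -0.1292] [98.8469 25.2395] -34.610015869140625
jar [ 0.6686 -0.3727] [49.8289 48.1314] -75.65962982177734
```

View pics/end.png

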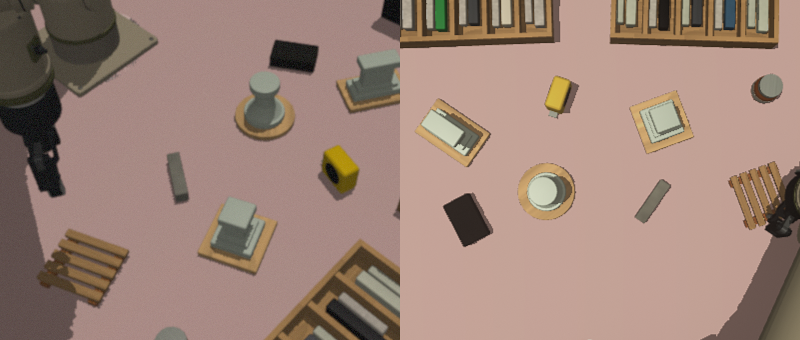

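The round casting stands on the round board (545,190), the square one on the square board (662,120) and the oblong one on the oblong board (450,130). All are upright and centred to about 1 mm, the rack is empty, and the tape measure, stone and jar have not moved.

```bash
python3 -c "
from workcell import job
print(job.hand_in())"
```

```text
the job is handed in; nothing more can be done
None
```

The job is handed in: all three castings stand upright on their own boards, centred within about 1 mm and lined up within about 0.5°, and the rack is empty and the other items unmoved.

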